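# Turn the crispbread over with the spatula

## Robot

A 6-joint arm with a two-finger parallel gripper is mounted at the origin on the work surface. World frame = base frame: x ahead of the robot, y to its left, z up, the work surface at z = 0. Lengths are in m, angles in rad, forces in N, time in s.
With the tool pointing down it reaches from about 0.275 to 0.775 m from the base axis. Payload 14.6 kg.
Tool frame: the origin (TCP) lies midway between the tips of the shut fingers; the grasp point (between the pads) lies 19 mm behind it; z points along the fingers, y is the direction in which the jaws open and shut (so a half turn about z gives the same grasp; the last joint's range is limited). The gripper opens to 85 mm and grips with 20 to 120 N. Pads are 22 mm wide; open, the fingers measure 114 mm over their backs; the gripper's body (76 mm by 85 mm) begins 54 mm behind the grasp point. The pads swing forward as they close: fully open they stand 13 mm farther back than shut.
Start: joints at [1.107, 0.263, -0.048, 1.259, 0, 1.415], TCP at [0.16, 0.5, 0.192] pointing down, gripper open.
Joint ranges: [-2.65, 2.65], [-0.89, 1.7], [-1.18, 1.37], [-2.13, 2.11], [-1.35, 1.29], [-3.14, 3.14]. Speed limits (rad/s): [1.89, 1.89, 2.57, 2.79, 3.14, 3.14].

## Interface

Orientations are given as a rotation vector (axis times angle).
In Python, from rig import manip gives the robot as it stands. The module is installed in compiled form; this text tells all that it offers. Calls block until the motion is done:
- manip.move_pose(position, orientation): joint-space move of the TCP to a pose.
- manip.move_l(position, frame=None, feed=0.15, until_force=None): straight line of the TCP; frame=None keeps the orientation; feed is the mean speed in m/s. With until_force (N) it stops when the force on the tool has changed by that much, and returns True; else False.
- manip.move_j(angles): joint-space move.
- manip.gripper_to(opening, strength=None): opening from 0.0 (shut) to 1.0 (fully open); strength is the grip in N (None keeps the last); returns when the fingers have stopped.
- manip.pause(seconds).
- manip.inverse_kinematics(position, orientation): joint angles nearest the present ones, or None.
- manip.sense(): the state.
- manip.read_camera(name): name is "scene" or "top" or "wrist"; returns the picture (400x640x3 uint8, blue, green, red); there is no depth.
- manip.calibration(name): a dict with "intrinsics" (3x3 intrinsics, pixels), "position" and "attitude" of the camera in the world. Camera axes: x right, y down, z forward; pixel columns grow to the right and rows downward; lengths in m; the calibration is good to about 2 mm. The wrist camera is an equidistant fisheye: a pixel r from the principal point sees the ray r / f radians off the axis. A picture is of the moment at which its call begins: read the wrist's pose just before it. calibration takes no time and is no camera call; for the wrist camera it gives the pose at the moment of the call.
A pose or a line that the arm cannot do raises manip.MotionError and nothing moves.
- manip.hand_in(): hands the job in, once; it reports no verdict.
The state is a dict: "time": time; "joint_positions": joint angles; "joint_velocities": joint speeds; "joint_efforts": joint torques, N m; "tcp_pos": TCP position; "tool_rot": TCP orientation; "contact_force": force on the tool from outside, world axes, zero at the start; "ft_torque": the same for the moment, N m; "gripper_width": opening from 0.0 (shut) to 1.0 (fully open).
Only numpy, scipy, OpenCV 4.12 (cv2) and the standard library are available. Lean on these libraries where they do the work, as an engineer would, in place of code of your own. Each camera call takes 0.05 s, during which the arm holds its last target.

## Task

The crispbread on the little wire rack is lying dimpled side down. Pick up the spatula, lift the crispbread off the rack with it and turn it over onto the wooden serving board, so that it lies near the middle, flat with its dimpled side up; do not touch the crispbread with the gripper, and turn it close above the board rather than dropping it from a height. Then put the spatula down again, clear of the crispbread.

Things in the scene. Friction and masses are not known exactly. Their poses are not given: they have to be found in the camera images.
- spatula: Steel spatula, raised light wooden handle; rests on its blade and a thin foot. Origin: blade underside, centre line; x to blade tip, z up. In mm: blade x -62 to 48, 48 wide, 3 thick; thin neck rises from x -60 to x -88; handle a flat-sided bar x -195 to -85, 14 wide (y), z 40 to 56, free below; grasp near x -130, z 48, closing along y; foot at x -188, down to z 0. 120 g; friction ordinary.
- crispbread: The slab to turn: stiff, square, 96 x 96 x 10 mm, about 40 g, one face a grid of dimples, the other smooth. Lies centred on the wire rack, smooth face up (another, dimpled side up on a white plate, is already right). Origin: its centre; z out of the smooth face (up at start), x and y along its sides, within 4 degrees of the rack's.
- rack: Low steel rack, fixed. Two rails along its x, 120 mm long, 6 mm thick, centred at y +38 and -38 mm, tops at z 32 mm; the 70 mm gap between them is open at both ends (the -x end faces the robot) but for a cross wire 4 mm high on the table at x +55 and -55 mm, so the blade slides in under the slab along x. Origin: centre of its footprint, on the table; z up.
- board: Flat dark wooden serving board, fixed, 240 mm (x) by 280 mm (y), 10 mm thick, no rim. Origin: centre of its underside, on the table; z up, top face at z 10 mm.
Things that resemble listed ones, but are neither listed nor needed, are in the scene too. Leave any orange look-alike of the spatula alone.

How it is judged:
On the way:
1. the crispbread is carried clear of the rack on the spatula (contact force between spatula and crispbread above 0.1 N and z of crispbread in the frame of rack above 0.048 m and contact force between crispbread and rack below 0.02 N), for 0.2 s.
At the end, for the whole second after the job is handed in: The crispbread lies flat (within 10 degrees) on the board, dimpled side up, its centre within 75 mm of the board's centre; the spatula has been put down (its blade lower than 50 mm) and does not touch the crispbread; both are at rest (angle between crispbread's own z axis and vertical above 2.96 rad and horizontal distance between crispbread and board below 0.075 m and z of crispbread in the frame of board below 0.022 m and linear speed of each of crispbread, spatula below 0.02 m/s and contact force between spatula and crispbread below 0.02 N and height (world z) of spatula below 0.05 m).
It fails at once if the gripper or arm touches the crispbread (contact force between any of the fingers, the arm and crispbread above 0.3 N).
It fails at once if the crispbread is tipped past 60 degrees with its centre more than 150 mm above the table (dropped from a height) (angle between crispbread's own z axis and vertical above 1.05 rad and height (world z) of crispbread above 0.15 m).
It also fails if it takes over 61 s, if anything falls off the work surface, if the arm or the gripper's body presses on something with over 40 N, if the wrist force passes 120 N, or if a joint passes its speed limit or range.

## Working session

There is one attempt and no reset: what is moved stays moved. The work goes in short steps, each a Python script; the robot and the scene stay as the last script left them, time stands still between calls to the robot, and variables do not carry over. Pictures are saved under pics/ and viewed, and the job is handed in when it is done.

```bash
mkdir -p pics; ls; python3 - <<'E'
from rig import manip
import cv2,numpy as np
np.set_printoptions(precision=4,suppress=True)
for n in ["scene","top"]:
    cv2.imwrite(f"pics/{n}0.png",manip.read_camera(n)); c=manip.calibration(n); print(n,c)
s=manip.sense();print({k:s[k] for k in("time","tcp_pos","tool_rot","gripper_width","contact_force")})
print(manip.calibration("wrist"))
E
```

```text
pics
scene {'intrinsics': array([[390.0503,   0.    , 324.5213],
       [  0.    , 390.0503, 194.1476],
       [  0.    ,   0.    ,   1.    ]]), 'position': array([1.0442, 0.1171, 0.8403]), 'attitude': array([-1.5281, -2.2571,  0.7207])}
top {'intrinsics': array([[486.0827,   0.    , 326.5887],
       [  0.    , 486.0827, 203.1207],
       [  0.    ,   0.    ,   1.    ]]), 'position': array([ 0.2679, -0.1214,  1.3635]), 'attitude': array([-2.0981,  2.1414, -0.1689])}
{'time': 0.1, 'tcp_pos': array([0.1594, 0.4999, 0.1916]), 'tool_rot': array([-0.4831, -3.1039,  0.0014]), 'gripper_width': 0.9974715588345647, 'contact_force': array([0.0966, 0.3571, 0.859 ])}
{'intrinsics': array([[309.7069,   0.    , 322.1043],
       [  0.    , 309.7069, 202.4241],
       [  0.    ,   0.    ,   1.    ]]), 'position': array([0.0941, 0.5218, 0.3735]), 'attitude': array([2.3522, 1.7197, 0.2347])}
```

View pics/scene0.png

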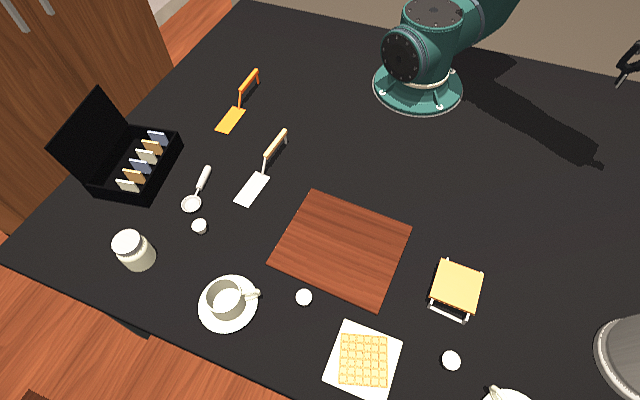

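View pics/top0.png

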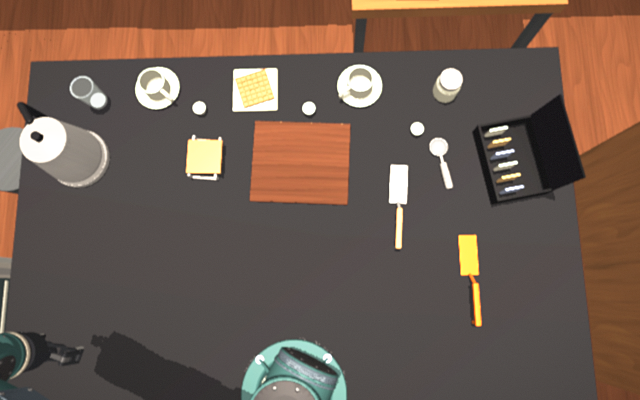

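Candidates: spatula is the steel one with the light wooden handle at top px (399,205), versus the orange look-alike (469,275) and the teaspoon (442,160). The slab is the smooth one on the rack (205,157), versus the dimpled one on the plate (255,88). The board is at (300,162). Next I'll take close crops to check this.

```bash
cat > h.py <<'E'
import cv2,numpy as np
from scipy.spatial.transform import Rotation as R
from scipy.optimize import least_squares
np.set_printoptions(precision=4,suppress=True)
def back(c,px,z):
    K=np.array(c["intrinsics"]);r=np.linalg.inv(K)@np.array([px[0],px[1],1.]);d=R.from_rotvec(c["attitude"]).as_matrix()@r
    p=np.array(c["position"]);return p+d*(z-p[2])/d[2]
def proj(c,P):
    K=np.array(c["intrinsics"]);q=(np.atleast_2d(P)-c["position"])@R.from_rotvec(c["attitude"]).as_matrix()
    q=q/q[:,2:];return (q@K.T)[:,:2]
E
python3 - <<'E'
import cv2
t=cv2.imread("pics/top0.png");s=cv2.imread("pics/scene0.png")
f=lambda im,x0,y0,w,h,k:cv2.resize(im[y0:y0+h,x0:x0+w],None,fx=k,fy=k,interpolation=cv2.INTER_CUBIC)
a=f(t,370,155,60,100,6);b=f(t,175,125,60,65,6)
cv2.imwrite("pics/ca.png",a);cv2.imwrite("pics/cb.png",b)
cv2.imwrite("pics/cc.png",f(s,225,120,75,95,6));cv2.imwrite("pics/cd.png",f(s,420,250,75,80,6))
E
```

```text
(no output)
```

View pics/ca.png

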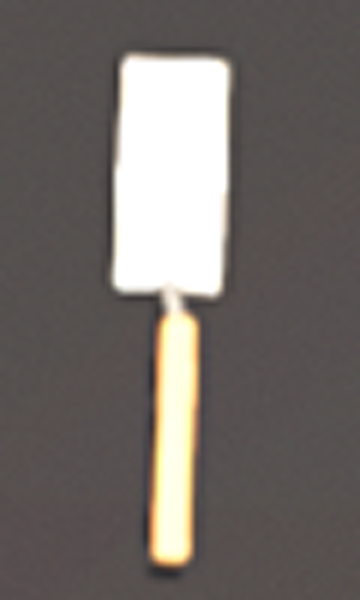

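View pics/cb.png

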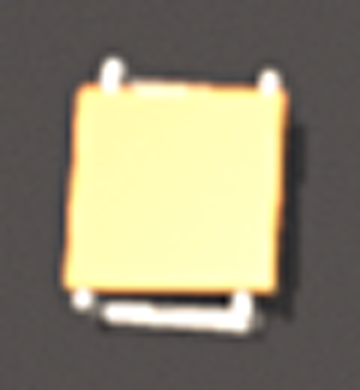

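View pics/cc.png

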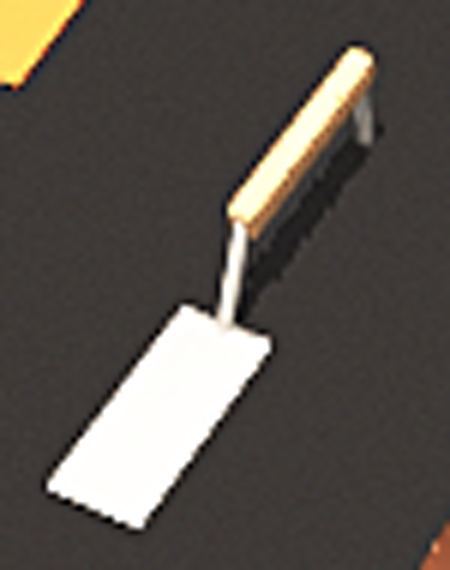

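View pics/cd.png

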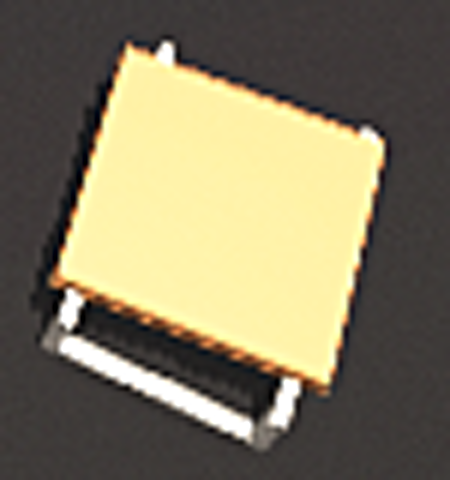

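```bash
cat > fit.py <<'E'
from rig import manip
from h import *
T=manip.calibration("top");S=manip.calibration("scene")
def px(l,x0,y0,k=6):return (np.array(l,float)+.5)/k-.5+[x0,y0]
def fit(obs,x0):
    def res(p):
        c,s=np.cos(p[2]),np.sin(p[2]);o=[]
        for cam,loc,uv in obs:
            loc=np.array(loc);W=np.c_[p[0]+c*loc[:,0]-s*loc[:,1],p[1]+s*loc[:,0]+c*loc[:,1],loc[:,2]]
            o.append(proj(cam,W)-uv)
        return np.vstack(o).ravel()
    r=least_squares(res,x0);return r.x,np.round(r.fun.reshape(-1,2),2)
bl=[(.048,.024,.003),(.048,-.024,.003),(-.062,-.024,.003),(-.062,.024,.003)]
t=px([(122,56),(230,60),(221,295),(113,290)],370,155);hd=px([(171,564)],370,155)
# scene : viewed from +x; left in scene = -y? choose by projection
s=px([(142,530),(47,487),(182,305),(271,345)],225,120)
for o in ([(T,bl,t),(T,[(-.195,0,.056)],hd)],[(S,bl,s)],[(T,bl,t),(T,[(-.195,0,.056)],hd),(S,bl,s)]):
    p,e=fit(o,[.55,-.3,0]);print("spat",p,e.tolist())
sl=[(.048,.048,.042),(.048,-.048,.042),(-.048,-.048,.042),(-.048,.048,.042)]
t=px([(79,86),(288,93),(277,291),(64,290)],175,125)
s=px([(331,379),(58,275),(128,45),(386,137)],420,250)
s=s[[0,1,2,3]]
for o in ([(T,sl,t)],[(S,sl,s)],[(T,sl,t),(S,sl,s)]):
    p,e=fit(o,[.65,.2,0]);print("slab",p,e.tolist())
rk=[(.060,.038,.032),(.06,-.038,.032)]
t=px([(113,62),(270,74)],175,125)
print("rack far",[back(T,q,.032) for q in t])
b=np.array([(254,121),(350,122),(349,204),(250,202)],float)
bd=[(.12,.14,.01),(.12,-.14,.01),(-.12,-.14,.01),(-.12,.14,.01)]
print("board",*fit([(T,bd,b)],[.6,0,0]))
E
python3 fit.py
```

```text
spat [ 0.5709 -0.3039 -0.0797] [[0.55, 0.8], [-0.72, 1.04], [-0.46, -0.52], [0.57, -0.64], [0.05, -0.59]]
spat [ 0.5715 -0.3016 -0.0697] [[-0.18, -0.27], [-0.01, 0.21], [-0.03, 0.38], [0.23, -0.31]]
spat [ 0.5711 -0.3028 -0.0742] [[0.07, 0.81], [-1.2, 0.95], [-0.73, -0.59], [0.3, -0.62], [0.04, -0.61], [-0.6, -0.55], [-0.37, -0.13], [-0.23, 0.14], [-0.02, -0.5]]
slab [ 0.6481  0.2451 -0.0396] [[0.67, 0.68], [-0.62, -0.01], [-0.8, -0.14], [0.75, -0.5]]
slab [ 0.6476  0.2476 -0.0261] [[0.46, 0.32], [-0.12, -0.31], [-0.53, -0.31], [0.15, 0.23]]
slab [ 0.6479  0.2468 -0.0309] [[-0.05, 0.9], [-1.32, -0.08], [-1.22, -0.2], [0.31, -0.27], [-0.11, 0.36], [-0.62, -0.47], [-0.8, -0.37], [-0.18, 0.34]]
rack far [array([0.7149, 0.2803, 0.032 ]), array([0.707 , 0.2047, 0.032 ])]
board [ 0.6342 -0.0257 -0.0396] [[ 0.15  0.2 ]
 [-0.12  0.45]
 [-0.19 -0.46]
 [ 0.16 -0.14]]
```

```bash
cat > plan.py <<'E'
from h import *
def Rz(a):return R.from_euler('z',a)
def Rx(a):return R.from_euler('x',a)
GX=-.130
def tool(Rs,ps,a,flip=1):
    "spatula pose->tcp pose; a = tilt of approach"
    zt=np.array([np.sin(a),0,-np.cos(a)]);yt=np.array([0,flip,0.]);xt=np.cross(yt,zt)
    Rt=R.from_matrix(np.c_[xt,yt,zt])
    p=np.array([GX,0,.048])+.019*zt
    return ps+Rs.apply(p),(Rs*Rt).as_rotvec()
def flip_pose(psi,s,phi,C,L=.048,top=.010,off=.005,gap=0.0):
    """spatula pose in flip. C = wanted final slab centre(xy). s=+1: +y side goes down. L dist blade centre to slab lower edge.
    lower dimpled-edge E at s*y; final centre = E + s*(.048+.010)"""
    Rs=Rz(psi)*Rx(-s*phi)
    E=np.array([C[0],C[1],top+gap])-Rz(psi).apply([0,s*.055,0])
    u=Rs.apply([0,s,0]); n=Rs.apply([0,0,1])
    bt=E-u*L            # blade top centre
    return Rs,bt-n*.003
E
python3 - <<'E'
from rig import manip
from plan import *
C=[.634,-.026]
hi=manip.sense()["joint_positions"]
best=[]
for a in np.radians([0,15,30,40]):
  for fl in (1,-1):
    for s in (1,-1):
      for psi in np.radians(np.arange(-120,121,15)):
        n=0;js=[]
        for phi in np.radians([0,25,50,75,90,105,115]):
            Rs,ps=flip_pose(psi,s,phi,C)
            p,r=tool(Rs,ps,a,fl)
            j=manip.inverse_kinematics(p,r)
            if j is None: break
            js.append(j)
            n+=1
        if n>=5:print(round(np.degrees(a)),fl,s,round(np.degrees(psi)),n,np.round(js[-1],2),np.abs(np.diff(js,axis=0)).max().round(2))
E
```

```text
0 1 1 0 5 [ 0.35  1.16 -0.07  1.91 -1.22  1.57] 0.68
0 1 1 120 5 [-0.73  1.14 -0.97 -2.11  1.25 -1.57] 1.17
0 1 -1 -15 5 [-0.73  1.12 -0.25  1.77  1.1  -1.57] 0.67
0 1 -1 0 5 [-0.7   1.19  0.02  1.98  0.87 -1.57] 0.5
0 -1 1 0 5 [ 0.35  1.16 -0.07  1.91 -1.22 -1.57] 5.93
0 -1 1 120 5 [-0.73  1.14 -0.97 -2.11  1.25  1.57] 1.17
0 -1 -1 -15 5 [-0.73  1.12 -0.25  1.77  1.1   1.57] 5.88
0 -1 -1 0 5 [-0.7   1.19  0.02  1.98  0.87  1.57] 0.5
15 1 1 -15 5 [ 0.4   1.18 -0.01  1.96 -1.17  1.57] 0.62
15 1 -1 -120 5 [ 0.4   1.11 -0.84 -1.95 -1.19  1.57] 1.07
15 1 -1 0 5 [-0.79  1.13 -0.21  1.8   1.05 -1.57] 0.55
15 1 -1 15 5 [-0.74  1.21  0.09  2.03  0.83 -1.57] 0.48
15 -1 1 -15 5 [ 0.4   1.18 -0.01  1.96 -1.17 -1.57] 6.04
15 -1 -1 -120 5 [ 0.4   1.11 -0.84 -1.95 -1.19 -1.57] 1.07
15 -1 -1 0 5 [-0.79  1.13 -0.21  1.8   1.05  1.57] 0.55
15 -1 -1 15 5 [-0.74  1.21  0.09  2.03  0.83  1.57] 0.48
30 1 1 -30 5 [ 0.44  1.2   0.08  2.02 -1.13  1.57] 0.68
30 1 -1 -105 5 [ 0.45  1.12 -0.89 -2.01 -1.24  1.57] 1.13
30 1 -1 0 6 [-0.86  1.38 -0.36  2.02  1.18 -2.03] 0.65
30 1 -1 15 5 [-0.83  1.15 -0.14  1.85  1.   -1.57] 0.55
30 1 -1 30 5 [-0.77  1.23  0.19  2.1   0.8  -1.57] 0.58
30 -1 1 -30 5 [ 0.44  1.2   0.08  2.02 -1.13 -1.57] 0.68
30 -1 -1 -105 5 [ 0.45  1.12 -0.89 -2.01 -1.24 -1.57] 1.13
30 -1 -1 0 6 [-0.86  1.38 -0.36  2.02  1.18  1.11] 0.65
30 -1 -1 15 5 [-0.83  1.15 -0.14  1.85  1.    1.57] 0.55
30 -1 -1 30 5 [-0.77  1.23  0.19  2.1   0.8   1.57] 0.58
40 1 -1 30 5 [-0.83  1.19  0.03  1.99  0.92 -1.57] 0.64
40 -1 -1 30 5 [-0.83  1.19  0.03  1.99  0.92  1.57] 0.64
```

```bash
cat > s2.py <<'E'
from rig import manip
from plan import *
out=[]
phis=np.radians([0,30,60,80,85,90,95,100,105,110])
for C in ([.634,-.026],[.60,-.026],[.60,0.0],[.60,-.05],[.66,-.026]):
 for a in np.radians([0,10,20,30,40]):
  for s in (1,-1):
   for psi in np.radians(np.arange(-60,61,5)):
    js=[]
    for phi in phis:
        Lk=.048+.022*min(phi/np.radians(80),1)
        p,r=tool(*flip_pose(psi,s,phi,C,L=Lk),a,1)
        j=manip.inverse_kinematics(p,r)
        if j is None: break
        js.append(j)
    if len(js)>=6: out.append((len(js),C,round(np.degrees(a)),s,round(np.degrees(psi)),np.abs(np.diff(js,axis=0)).max().round(2),np.round(js[-1],2)))
out.sort(key=lambda o:-o[0])
print(len(out))
for o in out[:14]:print(o)
E
python3 s2.py
```

```text
Traceback (most recent call last):
  File "s2.py", line 13, in <module>
    j=manip.inverse_kinematics(p,r)
ValueError: time passes only in moves, steps and waits
```

```bash
python3 - <<'E'
from rig import manip
from plan import *
import time
print(manip.sense()["time"])
t=time.time();print(manip.inverse_kinematics(*tool(*flip_pose(.1,-1,.5,[.634,-.026]),.3,1)),time.time()-t)
E
sed -i 's/        j=manip.inverse_kinematics(p,r)/        try: j=manip.inverse_kinematics(p,r)\n        except ValueError as e: print(e,p,r);j=None/' s2.py; time python3 s2.py | tail -20
```

```text
0.1
[-0.4477  0.2636 -0.6172  0.6736  0.5763 -0.4657] 0.010138988494873047
time passes only in moves, steps and waits [ 0.4723 -0.0102  0.0821] [-0.0329  2.295   2.1141]
263
(10, [0.6, -0.026], 0, -1, -25, np.float64(0.75), array([-0.79,  1.46, -0.41,  2.09,  1.08, -2.32]))
(10, [0.6, -0.026], 0, -1, -20, np.float64(0.68), array([-0.79,  1.44, -0.32,  2.09,  1.02, -2.2 ]))
(10, [0.6, -0.026], 10, -1, -20, np.float64(0.75), array([-0.83,  1.48, -0.48,  2.06,  1.12, -2.34]))
(10, [0.6, -0.026], 10, -1, -15, np.float64(0.68), array([-0.84,  1.45, -0.39,  2.06,  1.06, -2.2 ]))
(10, [0.6, -0.026], 10, -1, -10, np.float64(0.59), array([-0.83,  1.42, -0.3 ,  2.08,  0.99, -2.09]))
(10, [0.6, -0.026], 20, -1, -10, np.float64(0.67), array([-0.88,  1.45, -0.46,  2.03,  1.1 , -2.18]))
(10, [0.6, -0.026], 20, -1, -5, np.float64(0.63), array([-0.88,  1.42, -0.37,  2.05,  1.04, -2.07]))
(10, [0.6, -0.026], 20, -1, 0, np.float64(0.61), array([-0.87,  1.41, -0.27,  2.08,  0.98, -1.98]))
(10, [0.6, -0.026], 30, -1, -5, np.float64(0.68), array([-0.93,  1.45, -0.52,  1.99,  1.15, -2.17]))
(10, [0.6, -0.026], 30, -1, 0, np.float64(0.66), array([-0.93,  1.41, -0.42,  2.01,  1.1 , -2.04]))
(10, [0.6, -0.026], 30, -1, 5, np.float64(0.61), array([-0.91,  1.39, -0.33,  2.04,  1.03, -1.94]))
(10, [0.6, -0.026], 30, -1, 10, np.float64(0.62), array([-0.9 ,  1.38, -0.23,  2.08,  0.97, -1.86]))
(10, [0.6, 0.0], 0, -1, -25, np.float64(0.77), array([-0.74,  1.48, -0.45,  2.09,  1.11, -2.4 ]))
(10, [0.6, 0.0], 0, -1, -20, np.float64(0.72), array([-0.75,  1.45, -0.37,  2.08,  1.05, -2.26]))
real	0m29.995s
user	0m4.628s
sys	0m3.921s
```

```bash
cat >> plan.py <<'E'
A=np.radians(25)
SP=np.array([.5711,-.3028]);SY=-.0742
RK=np.array([.650,.2475]);RY=-.10
CF=[.605,-.020]
E
python3 - <<'E'
from rig import manip
from plan import *
def chk(n,Rs,ps):
    for f in (1,-1):
        j=manip.inverse_kinematics(*tool(Rs,np.array(ps),A,f));print(n,f,None if j is None else np.round(j,2))
chk("pick",Rz(SY),[*SP,0])
for d in (-.15,0):
    for z in (.014,.1): chk(("rack",d,z),Rz(RY),[*(RK+d*np.array([np.cos(RY),np.sin(RY)])),z])
for ph in (0,30,60,90,110): chk(("flip",ph),*flip_pose(0,-1,np.radians(ph),CF,L=.048+.022*min(ph/80,1)))
chk("put",Rz(-.3),[.53,-.30,0])
E
```

```text
pick 1 [-0.93  0.2  -0.75  0.33  0.32 -0.81]
pick -1 [-0.93  0.2  -0.75  0.33  0.32  2.33]
('rack', -0.15, 0.014) 1 [ 0.65  0.11 -0.82  0.31 -0.29  0.7 ]
('rack', -0.15, 0.014) -1 [ 0.65  0.11 -0.82  0.31 -0.29 -2.44]
('rack', -0.15, 0.1) 1 [ 0.65 -0.   -0.65  0.59 -0.29  0.7 ]
('rack', -0.15, 0.1) -1 [ 0.65 -0.   -0.65  0.59 -0.29 -2.44]
('rack', 0, 0.014) 1 [ 0.44  0.25 -0.63  0.31 -0.22  0.5 ]
('rack', 0, 0.014) -1 [ 0.44  0.25 -0.63  0.31 -0.22 -2.65]
('rack', 0, 0.1) 1 [ 0.44  0.16 -0.48  0.55 -0.22  0.5 ]
('rack', 0, 0.1) -1 [ 0.44  0.16 -0.48  0.55 -0.22 -2.65]
('flip', 0) 1 [ 0.01  0.07 -0.92  0.14 -0.    0.  ]
('flip', 0) -1 [ 0.01  0.07 -0.92  0.14 -0.   -3.14]
('flip', 30) 1 [-0.45  0.12 -0.88  0.34  0.63 -0.26]
('flip', 30) -1 [-0.45  0.12 -0.88  0.34  0.63  2.88]
('flip', 60) 1 [-0.75  0.49 -0.69  0.86  1.04 -0.77]
('flip', 60) -1 [-0.75  0.49 -0.69  0.86  1.04  2.38]
('flip', 90) 1 [-0.87  1.06 -0.45  1.64  1.13 -1.57]
('flip', 90) -1 [-0.87  1.06 -0.45  1.64  1.13  1.57]
('flip', 110) 1 [-0.88  1.41 -0.35  2.05  1.05 -2.02]
('flip', 110) -1 [-0.88  1.41 -0.35  2.05  1.05  1.12]
put 1 [-0.9   0.1  -0.9   0.21  0.24 -0.55]
put -1 [-0.9   0.1  -0.9   0.21  0.24  2.59]
```

```bash
python3 - <<'E'
from rig import manip
from plan import *
p,r=tool(Rz(SY),np.array([*SP,0]),A)
d=R.from_rotvec(r).apply([0,0,1])
manip.move_pose(p-.09*d,r)
s=manip.sense();print(s["time"],s["tcp_pos"]-(p-.09*d))
cv2.imwrite("pics/w1.png",manip.read_camera("wrist"))
E
```

```text
3.0417 [0.0003 0.0004 0.0001]
```

View pics/w1.png

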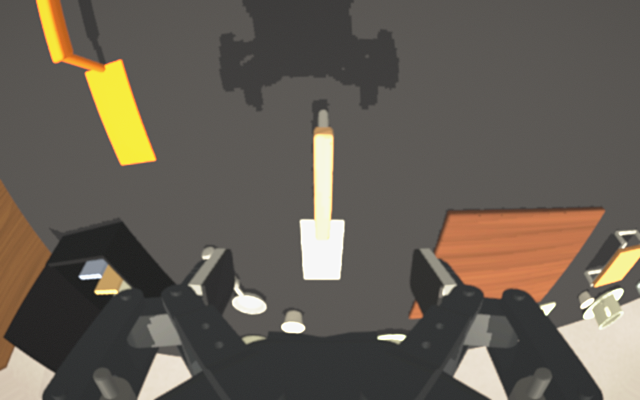

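The wrist view shows the wooden handle (px 323,185) centred between the open fingers (210 to 435). The white blade is beyond it, and the orange look-alike is well off to the left. I'll grasp now.

```bash
python3 - <<'E'
from rig import manip
from plan import *
p,r=tool(Rz(SY),np.array([*SP,0]),A)
print(manip.move_l(p,feed=.06,until_force=15))
manip.gripper_to(0.0,strength=110)
s=manip.sense();print(s["time"],s["gripper_width"],s["contact_force"],s["tcp_pos"]-p)
manip.move_l(s["tcp_pos"]+[0,0,.09],feed=.1)
s=manip.sense();print(s["time"],s["gripper_width"],s["contact_force"],s["ft_torque"])
for n in("top","scene","wrist"): cv2.imwrite(f"pics/{n}2.png",manip.read_camera(n))
im=cv2.imread("pics/scene2.png")[60:240,180:340];cv2.imwrite("pics/sc2.png",cv2.resize(im,None,fx=3.3,fy=3.3,interpolation=2))
E
```

```text
False
5.5083 -0.0007632031619722575 [-0.3705  0.8815 -0.2653] [ 0. -0. -0.]
6.5583 -0.0041220464046772065 [ 0.6382  0.8896 -0.606 ] [ 0.0093  0.3065 -0.0107]
```

View pics/sc2.png

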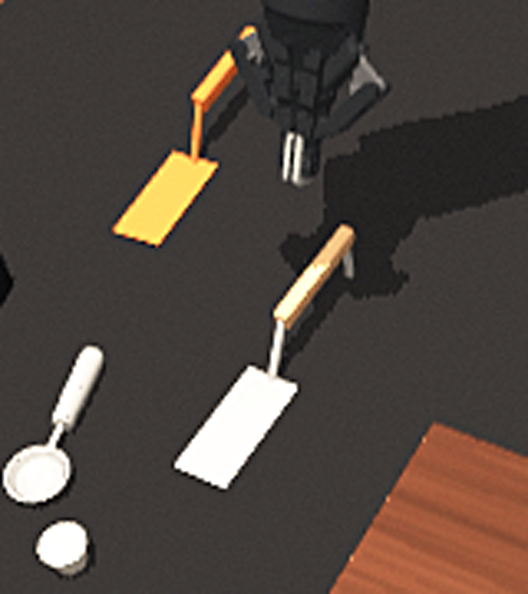

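View pics/top2.png

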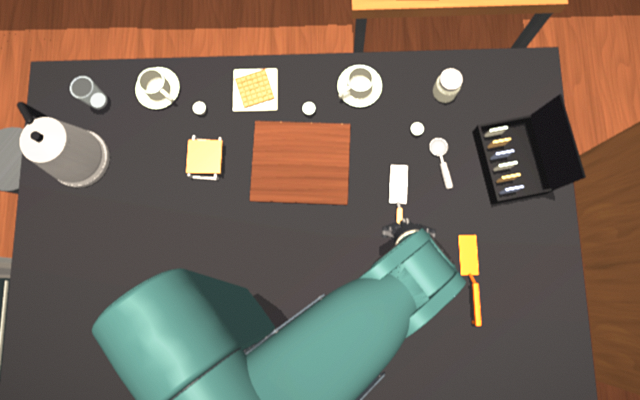

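View pics/wrist2.png

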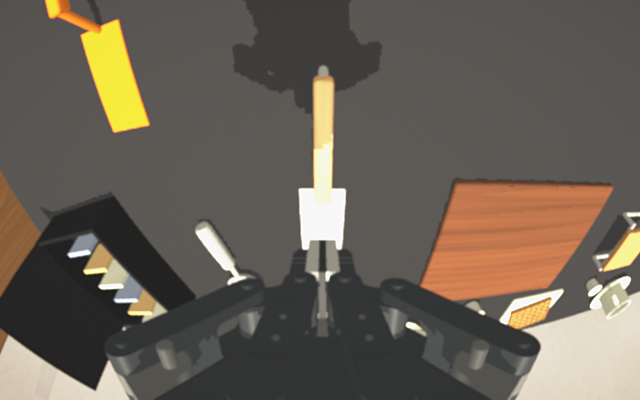

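```bash
python3 - <<'E'
from rig import manip
from plan import *
S=manip.calibration("scene");s=manip.sense()
print(s["tcp_pos"],s["tool_rot"],R.from_rotvec(s["tool_rot"]).as_matrix())
print(proj(S,s["tcp_pos"]))
p,r=tool(Rz(SY),np.array([*SP,0]),A);print(p,r, s["tcp_pos"]-p)
print("grasp pt",proj(S,[.4414,-.2932,.048]))
E
```

```text
[ 0.4493 -0.2935  0.1202] [ 0.1007  2.7043 -0.0212] [[-0.9041  0.0742  0.4209]
 [ 0.0676  0.9972 -0.0306]
 [-0.422   0.0008 -0.9066]]
[[267.8277 128.611 ]]
[ 0.4495 -0.2938  0.0308] [ 0.1004  2.7036 -0.0222] [-0.0002  0.0003  0.0894]
grasp pt [[272.8443 145.5056]]
```

```bash
python3 - <<'E'
import cv2
im=cv2.imread("pics/scene2.png")[60:150,230:330];im=cv2.resize(im,None,fx=7,fy=6.6,interpolation=2)
for (u,v),c in (((267.8,128.6),(0,0,255)),((272.8,145.5),(0,255,0))): cv2.circle(im,(int((u-230+.5)*7),int((v-60+.5)*6.6)),4,c,-1)
cv2.imwrite("pics/z2.png",im)
E
```

```text
(no output)
```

View pics/z2.png

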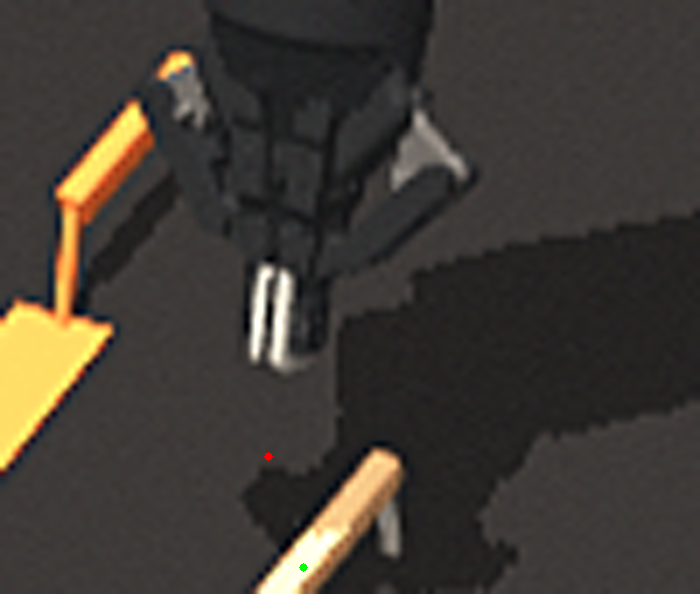

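```bash
cat >> h.py <<'E'
def projf(c,P):
    K=np.array(c["intrinsics"]);q=(np.atleast_2d(P)-c["position"])@R.from_rotvec(c["attitude"]).as_matrix()
    th=np.arctan2(np.hypot(q[:,0],q[:,1]),q[:,2]);ph=np.arctan2(q[:,1],q[:,0])
    return np.c_[K[0,2]+K[0,0]*th*np.cos(ph),K[1,2]+K[1,1]*th*np.sin(ph)]
E
python3 - <<'E'
from rig import manip
from plan import *
S=manip.calibration("scene");s=manip.sense();W=manip.calibration("wrist")
z=R.from_rotvec(s["tool_rot"]).apply([0,0,1])
M=R.from_rotvec(s["tool_rot"]).as_matrix()
print("cam in tool",M.T@(W["position"]-s["tcp_pos"]),"axis",M.T@R.from_rotvec(W["attitude"]).apply([0,0,1]))
for k in (0,.019,.03,.04,.05): print(k,proj(S,s["tcp_pos"]-k*z),projf(W,s["tcp_pos"]-k*z))
g=np.array([.5711,-.3028,0])+Rz(SY).apply([-.195,0,.056]);print("handle end w",projf(W,g))
g=np.array([.5711,-.3028,0])+Rz(SY).apply([.048,0.024,.003]);print("blade tip",projf(W,g))
im=cv2.imread("pics/wrist2.png")[150:350,220:430];cv2.imwrite("pics/w2z.png",cv2.resize(im,None,fx=3,fy=3,interpolation=2))
E
```

```text
cam in tool [ 0.0686  0.0011 -0.1824] axis [-0.268   0.0012  0.9634]
0 [[267.8277 128.611 ]] [[320.0147 229.8528]]
0.019 [[268.5384 121.7037]] [[319.8427 241.5521]]
0.03 [[268.9566 117.6397]] [[319.7275 249.449 ]]
0.04 [[269.3411 113.9029]] [[319.6109 257.4979]]
0.05 [[269.7298 110.1251]] [[319.481  266.5193]]
handle end w [[319.673   82.4462]]
blade tip [[339.3132 257.2517]]
```

View pics/w2z.png

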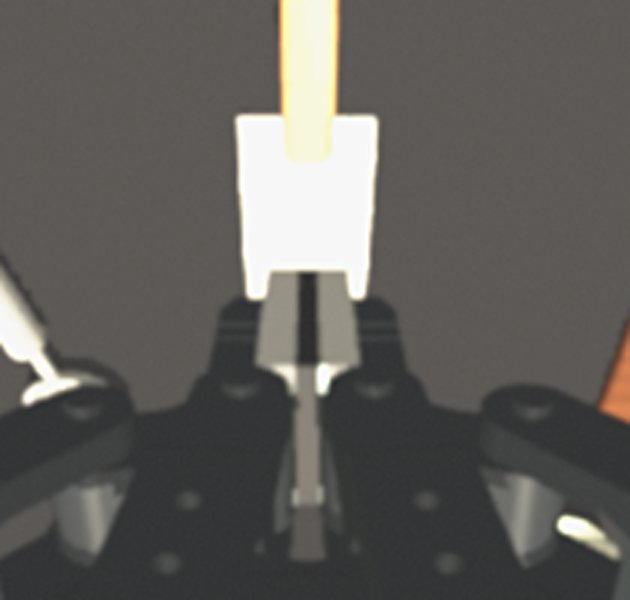

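```bash
python3 - <<'E'
from rig import manip
from plan import *
S=manip.calibration("scene");s=manip.sense();W=manip.calibration("wrist")
M=R.from_rotvec(s["tool_rot"]).as_matrix();t=s["tcp_pos"]
print(s["gripper_width"])
for k in (0,.01,.02,.03,.04,.05):
  print(k,proj(S,t+M@[-.011,0,-k]),proj(S,t+M@[.011,0,-k]),projf(W,t+M@[.011,0,-k]),projf(W,t+M@[-.011,0,-k]))
for n in("scene","wrist"): cv2.imwrite(f"pics/{n}3.png",manip.read_camera(n))
a=cv2.imread("pics/scene3.png");b=cv2.imread("pics/scene2.png");print(np.abs(a.astype(int)-b).max())
E
```

```text
-0.0014806575472956064
0 [[265.5393 129.8932]] [[270.0758 127.3514]] [[319.9812 213.1727]] [[320.0507 245.8837]]
0.01 [[265.9026 126.2496]] [[270.4567 123.7588]] [[319.8898 218.3076]] [[319.9691 252.4115]]
0.02 [[266.2698 122.5664]] [[270.8417 120.1279]] [[319.7886 224.0079]] [[319.8799 259.5947]]
0.03 [[266.641  118.8429]] [[271.2308 116.4579]] [[319.6763 230.3677]] [[319.7819 267.528 ]]
0.04 [[267.0162 115.0785]] [[271.6241 112.7484]] [[319.5509 237.5021]] [[319.6741 276.3234]]
0.05 [[267.3957 111.2724]] [[272.0217 108.9985]] [[319.4103 245.5525]] [[319.555  286.1126]]
80
```

```bash
python3 - <<'E'
from rig import manip
from plan import *
manip.gripper_to(1.0)
S=manip.calibration("scene");s=manip.sense();W=manip.calibration("wrist")
M=R.from_rotvec(s["tool_rot"]).as_matrix();t=s["tcp_pos"]
print(s["gripper_width"],s["time"])
a=manip.read_camera("scene")[40:150,215:335].copy();b=manip.read_camera("wrist").copy()
for k,c in ((.013,(0,0,255)),(.055,(0,255,0))):
  for y in(-.0425,.0425):
    for x in (-.011,.011):
      for u,v in projf(W,t+M@[x,y,-k]): cv2.circle(b,(int(u),int(v)),3,c,-1)
      for u,v in proj(S,t+M@[x,y,-k]): cv2.circle(a,(int(u-215),int(v-40)),1,c,-1)
cv2.imwrite("pics/w4.png",b);cv2.imwrite("pics/s4.png",cv2.resize(a,None,fx=5,fy=5,interpolation=2))
E
```

```text
1.0051996419930633 7.5917
```

View pics/w4.png

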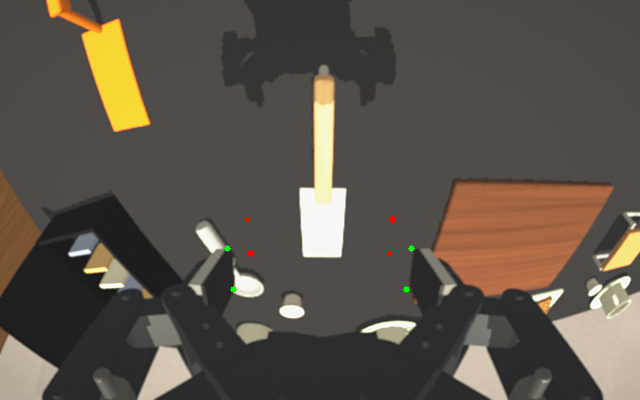

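View pics/s4.png

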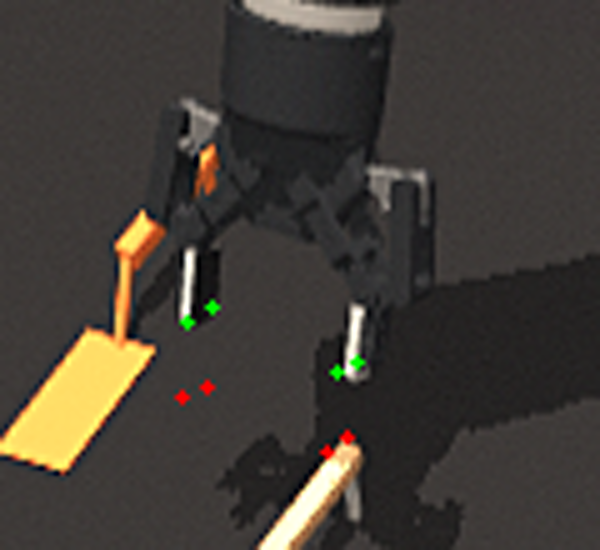

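Both cameras put the fingertips about 42 mm short of the reported TCP, which explains the empty close. I'll correct for that offset and retry.

```bash
sed -i 's/+.019\*zt/+.061*zt/' plan.py
python3 - <<'E'
from rig import manip
from plan import *
p,r=tool(Rz(SY),np.array([*SP,0]),A)
print(p,manip.move_l(p,frame=r,feed=.06,until_force=12))
cv2.imwrite("pics/w5.png",manip.read_camera("wrist"))
a=manip.read_camera("scene")[60:200,215:335];cv2.imwrite("pics/s5.png",cv2.resize(a,None,fx=4,fy=4,interpolation=2))
print(manip.sense()["contact_force"],manip.sense()["time"])
E
```

```text
[ 0.4672 -0.2951 -0.0073] False
[-0.3051 -0.1825  0.5986] 10.1
```

View pics/s5.png

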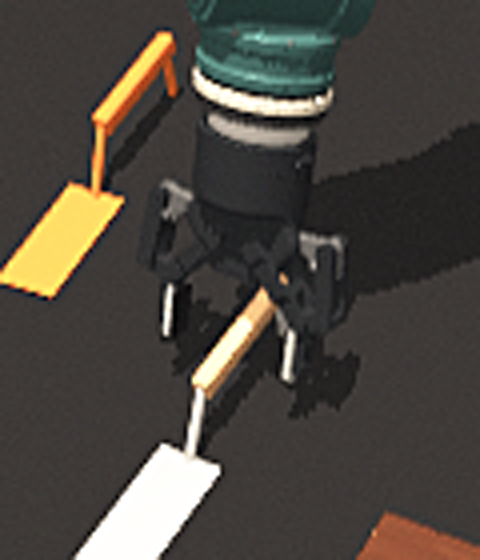

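The fingers now straddle the handle, with the tips (px 257,143 and 287,154 in the full scene image) below its level. I'll close and lift.

```bash
python3 - <<'E'
from rig import manip
from plan import *
manip.gripper_to(0.0,strength=110)
s=manip.sense();print(s["time"],s["gripper_width"],s["contact_force"],s["ft_torque"])
manip.move_l(s["tcp_pos"]+[0,0,.06],feed=.1)
s=manip.sense();print(s["time"],s["gripper_width"],s["contact_force"],s["ft_torque"])
a=manip.read_camera("scene");cv2.imwrite("pics/scene6.png",a);a=a[60:230,215:335];cv2.imwrite("pics/s6.png",cv2.resize(a,None,fx=3.5,fy=3.5,interpolation=2))
cv2.imwrite("pics/w6.png",manip.read_camera("wrist"))
E
```

```text
10.7667 0.1420381653355513 [-0.7995 -0.6107  2.6995] [-0.0164  0.2947  0.0298]
11.5167 0.1455010950807271 [ 0.3223  0.97   -1.5567] [-0.0253  0.4944 -0.0055]
```

View pics/s6.png

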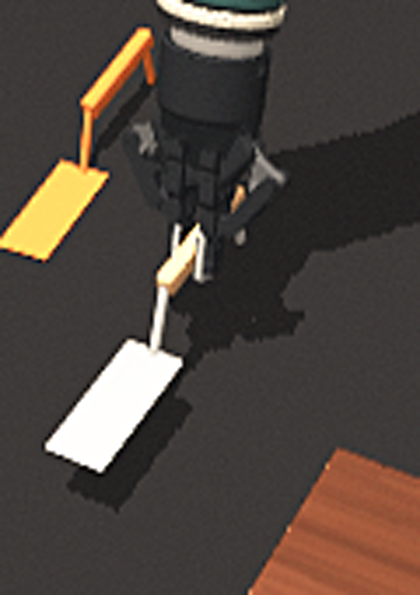

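View pics/w6.png

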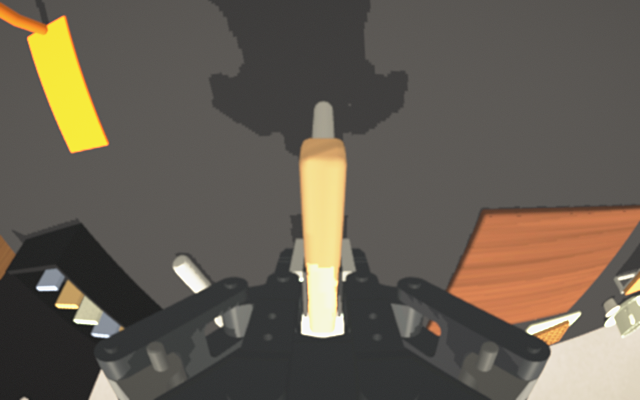

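```bash
python3 - <<'E'
from rig import manip
from plan import *
S=manip.calibration("scene");s=manip.sense()
# spatula pose implied by hand
def spat_from_tool(t,rv):
    p0,r0=tool(R.identity(),np.zeros(3),A)
    Rs=R.from_rotvec(rv)*R.from_rotvec(r0).inv();return Rs,t-Rs.apply(p0)
Rs,ps=spat_from_tool(s["tcp_pos"],s["tool_rot"]);print(ps,Rs.as_euler('zyx'))
bl=np.array([(.048,.024,.003),(.048,-.024,.003),(-.062,-.024,.003),(-.062,.024,.003)])
ob=(np.array([(101,472),(45,447),(128,338),(182,357)])+.5)/3.5-.5+[215,60]
print(proj(S,ps+Rs.apply(bl))-ob)
def res(x): 
    return np.r_[(proj(S,ps+x[1:4]+(Rs*R.from_euler('y',x[0])).apply(bl))-ob).ravel(),x[1:4]*200]
print(least_squares(res,np.zeros(4)).x)
E
```

```text
[ 0.5708 -0.3025  0.0592] [-0.0743  0.0009  0.001 ]
[[-0.0334 -0.3438]
 [-0.3564 -0.1065]
 [-0.0976  0.2471]
 [ 0.2014  0.953 ]]
[ 0.0316 -0.0004  0.      0.0001]
```

```bash
python3 - <<'E'
from rig import manip
from plan import *
u=np.array([np.cos(RY),np.sin(RY),0])
rk=np.array([*RK,0])
s=manip.sense();manip.move_l(s["tcp_pos"]+[0,0,.06],feed=.15)
p,r=tool(Rz(RY),rk-.14*u+[0,0,.06],A);manip.move_pose(p,r)
p,r=tool(Rz(RY),rk-.14*u+[0,0,.015],A);manip.move_l(p,frame=r,feed=.08)
s=manip.sense();print(s["time"],s["tcp_pos"]-p)
for n in("scene","top","wrist"):cv2.imwrite(f"pics/{n}7.png",manip.read_camera(n))
a=cv2.imread("pics/scene7.png")[190:330,380:500];cv2.imwrite("pics/s7.png",cv2.resize(a,None,fx=4,fy=4,interpolation=2))
a=cv2.imread("pics/top7.png")[125:275,150:260];cv2.imwrite("pics/t7.png",cv2.resize(a,None,fx=4,fy=4,interpolation=2))
E
```

```text
15.0083 [ 0.0003 -0.      0.0003]
```

View pics/s7.png

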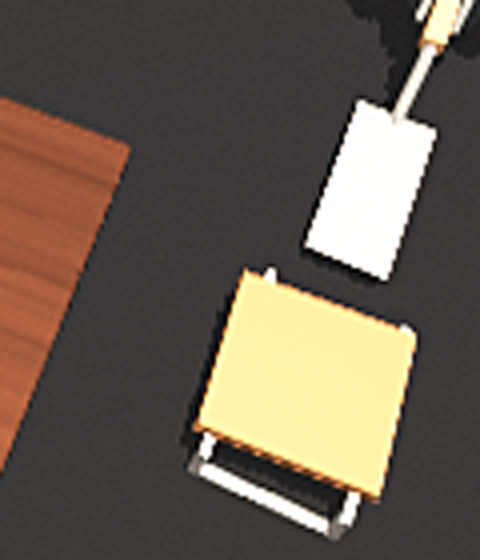

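View pics/t7.png

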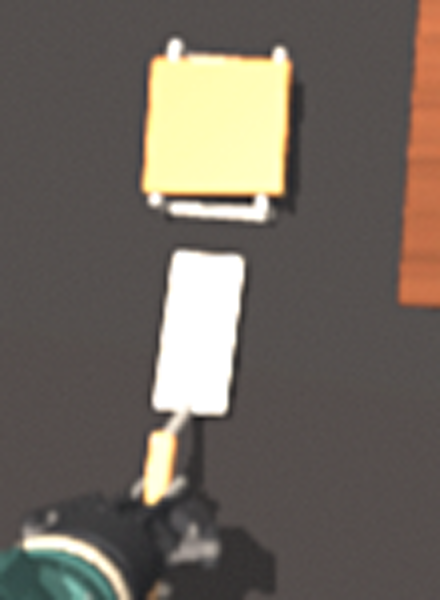

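View pics/wrist7.png

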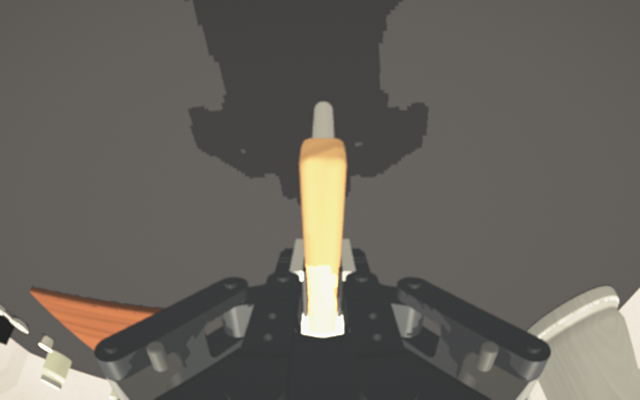

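Top view: the blade axis (px 197,227 to 202,188) is parallel to the rails and runs midway between their near ends (189,175 and 215,176). Next I'll slide in and check before lifting.

```bash
python3 - <<'E'
from rig import manip
from plan import *
u=np.array([np.cos(RY),np.sin(RY),0])
rk=np.array([*RK,0])
p,r=tool(Rz(RY),rk-.003*u+[0,0,.015],A);print(manip.move_l(p,frame=r,feed=.07,until_force=8))
s=manip.sense();print(s["time"],s["tcp_pos"]-p,s["contact_force"])
p,r=tool(Rz(RY),rk-.003*u+[0,0,.060],A);manip.move_l(p,frame=r,feed=.03)
s=manip.sense();print(s["time"],s["tcp_pos"]-p,s["contact_force"])
for n in("scene","top"):cv2.imwrite(f"pics/{n}8.png",manip.read_camera(n))
a=cv2.imread("pics/scene8.png")[190:330,380:500];cv2.imwrite("pics/s8.png",cv2.resize(a,None,fx=4,fy=4,interpolation=2))
a=cv2.imread("pics/top8.png")[125:245,150:260];cv2.imwrite("pics/t8.png",cv2.resize(a,None,fx=4,fy=4,interpolation=2))
E
```

```text
False
17.2667 [-0.0003  0.     -0.    ] [ 0.4373  0.5789 -0.8269]
18.9167 [-0.0001 -0.     -0.0002] [ 1.2611  0.4793 -1.3264]
```

View pics/s8.png

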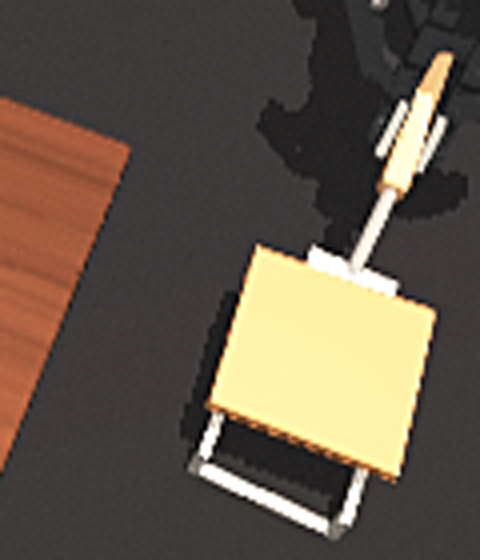

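View pics/t8.png

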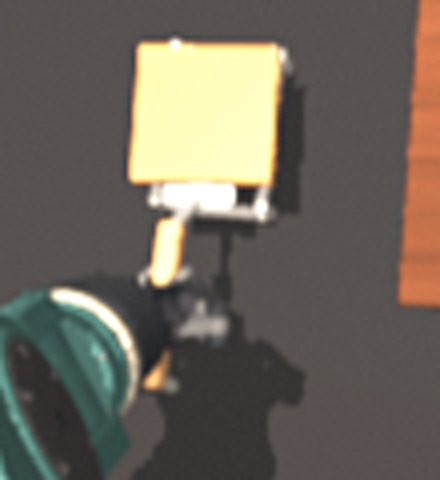

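```bash
python3 - <<'E'
from fit import *
from plan import *
z=.073
sl=[(.048,.048,z),(.048,-.048,z),(-.048,-.048,z),(-.048,.048,z)]
t=px([(137,43),(286,45),(275,187),(129,183)],150,125,4)
s=px([(399,478),(210,408),(257,246),(436,313)],380,190,4)
p,e=fit([(T,sl,t),(S,sl,s)],[.65,.24,0]);print(p,e.tolist())
u=np.array([np.cos(RY),np.sin(RY)]);o=RK-.003*u
d=p[:2]-o;print("slab in spatula",d@u,d@[-u[1],u[0]],p[2]-RY)
for ph in (0,20,40,60,80,90,100,110):
    print(ph,manip.inverse_kinematics(*tool(*flip_pose(0,-1,np.radians(ph),CF,L=.048+.022*min(ph/80,1)),A)))
E
```

```text
spat [ 0.5709 -0.3039 -0.0797] [[0.55, 0.8], [-0.72, 1.04], [-0.46, -0.52], [0.57, -0.64], [0.05, -0.59]]
spat [ 0.5715 -0.3016 -0.0697] [[-0.18, -0.27], [-0.01, 0.21], [-0.03, 0.38], [0.23, -0.31]]
spat [ 0.5711 -0.3028 -0.0742] [[0.07, 0.81], [-1.2, 0.95], [-0.73, -0.59], [0.3, -0.62], [0.04, -0.61], [-0.6, -0.55], [-0.37, -0.13], [-0.23, 0.14], [-0.02, -0.5]]
slab [ 0.6481  0.2451 -0.0396] [[0.67, 0.68], [-0.62, -0.01], [-0.8, -0.14], [0.75, -0.5]]
slab [ 0.6476  0.2476 -0.0261] [[0.46, 0.32], [-0.12, -0.31], [-0.53, -0.31], [0.15, 0.23]]
slab [ 0.6479  0.2468 -0.0309] [[-0.05, 0.9], [-1.32, -0.08], [-1.22, -0.2], [0.31, -0.27], [-0.11, 0.36], [-0.62, -0.47], [-0.8, -0.37], [-0.18, 0.34]]
rack far [array([0.7149, 0.2803, 0.032 ]), array([0.707 , 0.2047, 0.032 ])]
board [ 0.6342 -0.0257 -0.0396] [[ 0.15  0.2 ]
 [-0.12  0.45]
 [-0.19 -0.46]
 [ 0.16 -0.14]]
[ 0.6496  0.2468 -0.0319] [[0.49, 0.46], [-2.46, 0.18], [-1.54, -1.74], [0.22, -1.02], [-0.19, -0.24], [-0.59, -1.42], [-0.63, -0.05], [-0.27, -0.36]]
slab in spatula 0.002636406830571033 -0.000742023034554462 0.06813663531787498
0 [ 0.0049  0.1736 -0.9528  0.0081 -0.0021  0.0045]
20 [-0.2578  0.1625 -0.9459  0.0931  0.4197 -0.1002]
40 [-0.4913  0.266  -0.8862  0.2787  0.7938 -0.2715]
60 [-0.6589  0.4862 -0.7542  0.6428  1.0745 -0.5914]
80 [-0.7585  0.8411 -0.5552  1.2718  1.2184 -1.197 ]
90 [-0.7861  1.053  -0.474   1.6146  1.2211 -1.5708]
100 [-0.7987  1.2461 -0.4261  1.8977  1.1822 -1.8963]
110 None
```

```bash
python3 - <<'E'
from rig import manip
from plan import *
def fp(ph,L=.048,gap=.003,dy=0):
    Rs,ps=flip_pose(0,-1,np.radians(ph),CF,L=L,gap=gap);return tool(Rs,ps+[0,dy,0],A)
for args in ((10,.048,.015),(20,.048,.004),(45,),(60,),(70,),(75,.06),(80,.07),(80,.07,.003,-.03),(80,.07,.003,-.06)):
    j=manip.inverse_kinematics(*fp(*args));print(args,j)
p,r=fp(0,gap=.06)
manip.move_l(p,frame=r,feed=.08)
p,r=fp(0,gap=.02);manip.move_l(p,frame=r,feed=.05)
print(manip.sense()["time"],manip.sense()["tcp_pos"]-p)
for n in("scene","top"):cv2.imwrite(f"pics/{n}9.png",manip.read_camera(n))
E
```

```text
(10, 0.048, 0.015) [-0.134   0.1247 -0.9286  0.0982  0.214  -0.0495]
(20, 0.048, 0.004) [-0.2719  0.1589 -0.9397  0.1088  0.4247 -0.1146]
(45,) [-0.5597  0.3281 -0.8546  0.3602  0.8749 -0.3635]
(60,) [-0.6751  0.5168 -0.7478  0.6468  1.0692 -0.6235]
(70,) [-0.7285  0.682  -0.6526  0.9182  1.1601 -0.8774]
(75, 0.06) [-0.7434  0.7524 -0.6031  1.0911  1.1958 -1.0237]
(80, 0.07) [-0.7585  0.8358 -0.5546  1.2777  1.2184 -1.197 ]
(80, 0.07, 0.003, -0.03) [-0.8077  0.8601 -0.499   1.3631  1.174  -1.255 ]
(80, 0.07, 0.003, -0.06) [-0.8527  0.8821 -0.4414  1.4381  1.1326 -1.2981]
22.375 [ 0.0002 -0.      0.0003]
```

View pics/scene9.png

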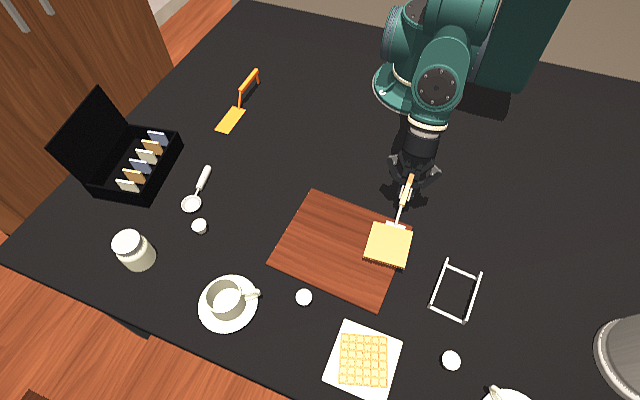

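View pics/top9.png

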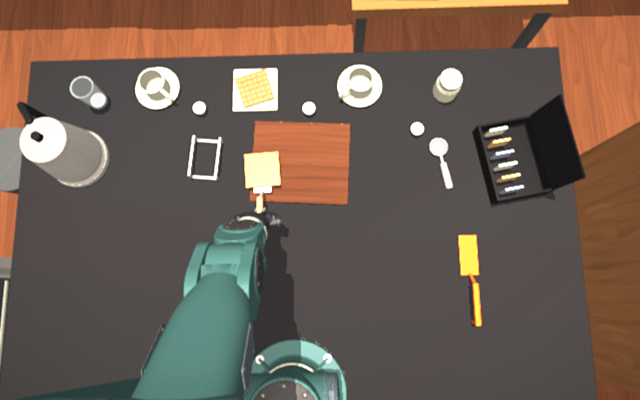

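The slab rides on the blade over the board's left part (top px 262,170) and the rack is empty. I'll start the roll, then stop and check at 45°.

```bash
cat >> plan.py <<'E'
def fp(ph,L=.048,gap=.003,dy=0):
    Rs,ps=flip_pose(0,-1,np.radians(ph),CF,L=L,gap=gap);return tool(Rs,ps+[0,dy,0],A)
E
python3 - <<'E'
from rig import manip
from plan import *
for ph,g in ((8,.012),(16,.004),(25,.003),(35,.003),(45,.003)):
    p,r=fp(ph,gap=g);manip.move_l(p,frame=r,feed=.05)
    s=manip.sense();print(ph,s["time"],s["contact_force"])
for n in("scene","top"):cv2.imwrite(f"pics/{n}10.png",manip.read_camera(n))
a=cv2.imread("pics/scene10.png")[150:320,260:440];cv2.imwrite("pics/s10.png",cv2.resize(a,None,fx=3.5,fy=3.5,interpolation=2))
E
```

```text
8 22.775 [-0.2321  0.1872 -0.9269]
16 23.075 [-0.072   1.4823 -2.044 ]
25 23.3917 [ 0.1545  0.107  -1.7316]
35 23.7167 [-0.5366 -0.4927 -1.0764]
45 24.0417 [-1.1709  0.9042 -1.1383]
```

View pics/s10.png

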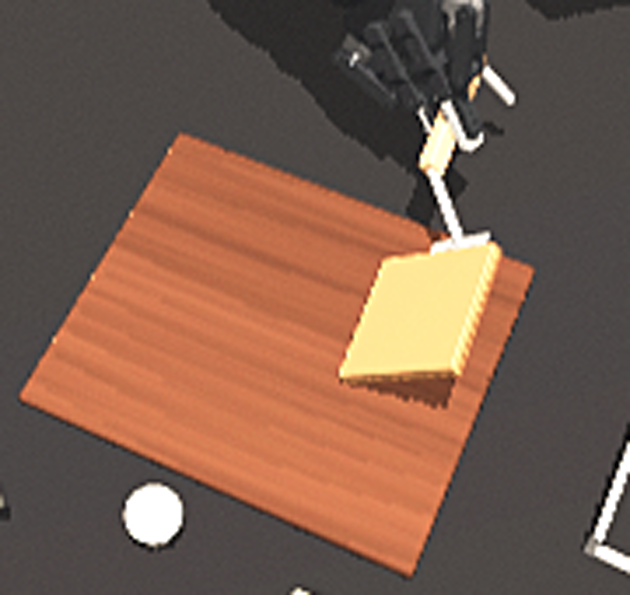

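View pics/top10.png

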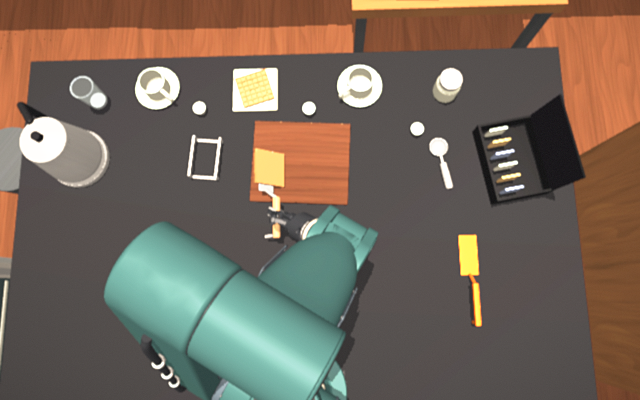

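The slab leans on the blade at 45° with its lower edge on the board (full scene px ~358,258), and the gripper is well clear. I'll continue to 80°.

```bash
python3 - <<'E'
from rig import manip
from plan import *
for ph,L in ((55,.048),(65,.048),(70,.05),(75,.06),(80,.07)):
    p,r=fp(ph,L);manip.move_l(p,frame=r,feed=.05)
    s=manip.sense();print(ph,s["time"],s["contact_force"])
for n in("scene","top"):cv2.imwrite(f"pics/{n}11.png",manip.read_camera(n))
a=cv2.imread("pics/scene11.png")[120:320,220:440];cv2.imwrite("pics/s11.png",cv2.resize(a,None,fx=3,fy=3,interpolation=2))
E
```

```text
55 24.4667 [-0.4488  0.8038 -2.0915]
65 24.85 [-1.0221 -0.3233 -0.3858]
70 25.1333 [ 0.2017 -0.1381 -1.8109]
75 25.525 [-0.7592 -0.5192 -1.0114]
80 25.9167 [-0.473  -0.9777 -1.3856]
```

View pics/s11.png

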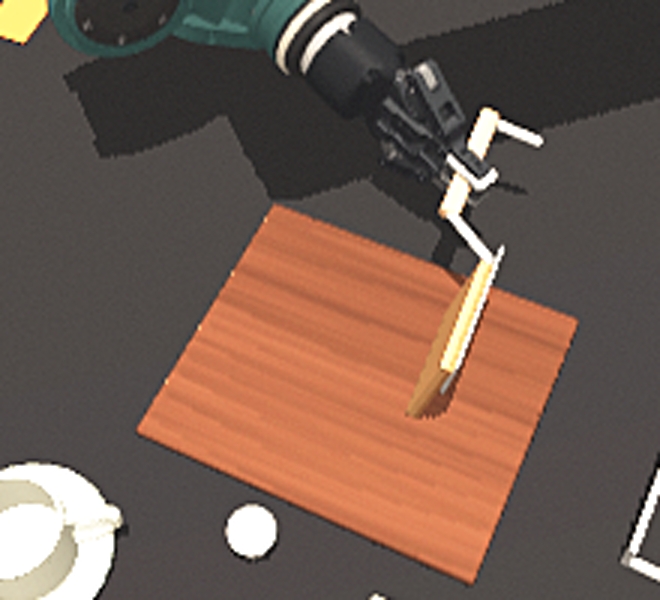

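The slab stands nearly upright against the blade, with its lower edge at scene px (357,258). I'll push it over gently toward -y.

```bash
python3 - <<'E'
from rig import manip
from plan import *
p,r=fp(82,.072,dy=-.05);manip.move_l(p,frame=r,feed=.05)
manip.pause(.3);s=manip.sense();print(s["time"],s["contact_force"])
for n in("scene","top"):cv2.imwrite(f"pics/{n}12.png",manip.read_camera(n))
a=cv2.imread("pics/scene12.png")[120:320,220:440];cv2.imwrite("pics/s12.png",cv2.resize(a,None,fx=3,fy=3,interpolation=2))
E
```

```text
27.5083 [ 0.0544 -0.2514 -0.7497]
```

View pics/s12.png

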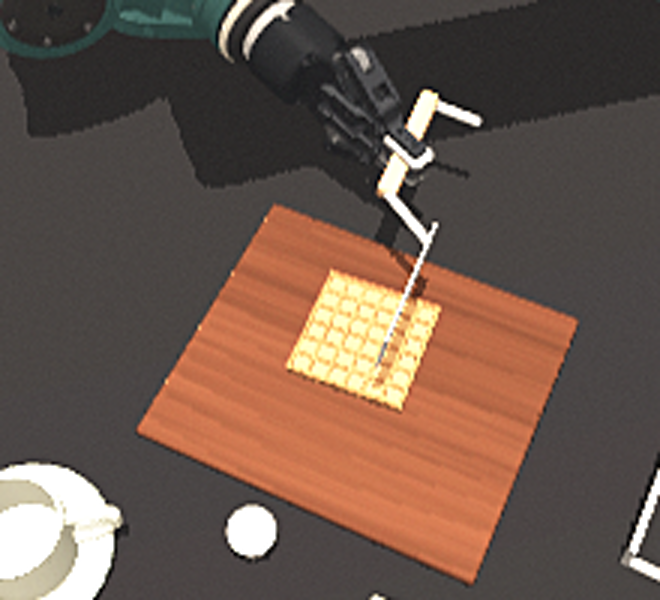

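Flipped: it lies dimpled side up near the middle of the board. I'll measure it, then return the spatula to its original spot.

```bash
python3 - <<'E'
from rig import manip
from plan import *
S=manip.calibration("scene")
ob=(np.array([(330,270),(441,307),(402,410),(287,368)])+.5)/3-.5+[220,120]
q=np.array([back(S,o,.02) for o in ob]);print(q.mean(0),np.linalg.norm(q.mean(0)[:2]-[.6342,-.0257]))
s=manip.sense();t=s["tcp_pos"];manip.move_l(t+[0,0,.09],feed=.08)
manip.move_l(t+[-.06,0,.10],feed=.1)
Rs,ps=flip_pose(0,-1,np.radians(82),CF,L=.072,gap=.003);ps=ps+[-.06,-.05,.10]
for ph in (60,40,20,0):
    p,r=tool(Rx(np.radians(ph)),np.array([ps[0],ps[1]+.0,ps[2]]),A)
    manip.move_l(p,frame=r,feed=.12)
print(manip.sense()["time"],ps)
p,r=tool(Rz(SY),np.array([*SP,.10]),A);manip.move_pose(p,r)
p,r=tool(Rz(SY),np.array([*SP,.02]),A);manip.move_l(p,frame=r,feed=.1)
p,r=tool(Rz(SY),np.array([*SP,-.002]),A);print(manip.move_l(p,frame=r,feed=.02,until_force=4))
s=manip.sense();print(s["time"],s["tcp_pos"]-p,s["contact_force"])
for n in("scene","top"):cv2.imwrite(f"pics/{n}13.png",manip.read_camera(n))
E
```

```text
[ 0.609  -0.0307  0.02  ] 0.025662924533638613
31.9167 [ 0.545  -0.002   0.1839]
True
34.95 [-0.      0.0001  0.002 ] [-1.067   0.8316  6.2167]
```

View pics/scene13.png

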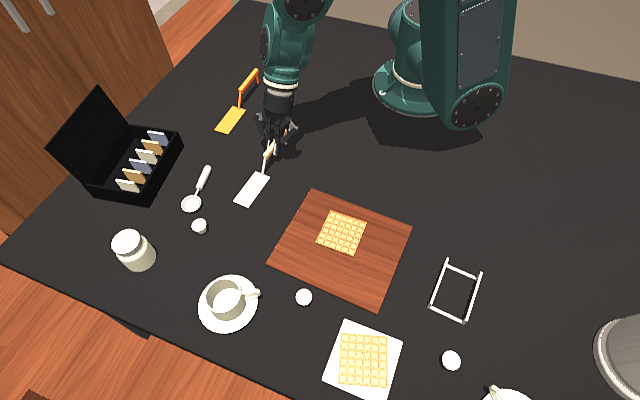

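The spatula is back at its original spot (px 252,188) and in contact with the table. I'll release and retreat.

```bash
python3 - <<'E'
from rig import manip
from plan import *
manip.gripper_to(1.0);manip.pause(.3)
s=manip.sense();z=R.from_rotvec(s["tool_rot"]).apply([0,0,1])
manip.move_l(s["tcp_pos"]-.12*z,feed=.08);manip.pause(.5)
print(manip.sense()["time"])
for n in("scene","top"):cv2.imwrite(f"pics/{n}14.png",manip.read_camera(n))
a=cv2.imread("pics/scene14.png")[90:300,210:420];cv2.imwrite("pics/s14.png",cv2.resize(a,None,fx=2.8,fy=2.8,interpolation=2))
E
```

```text
38.2
```

View pics/s14.png

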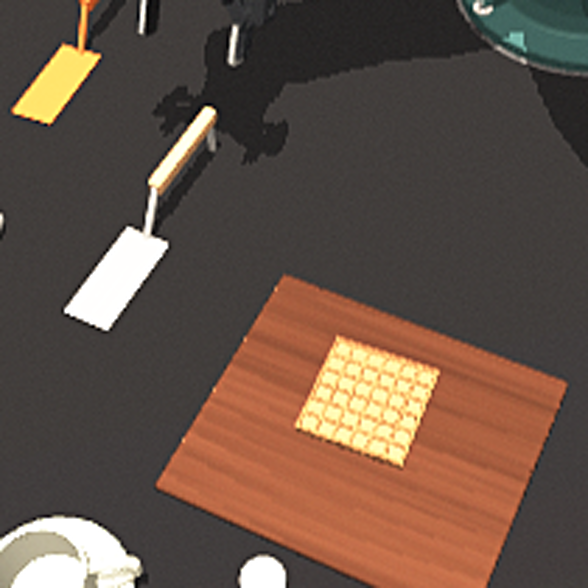

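View pics/top14.png

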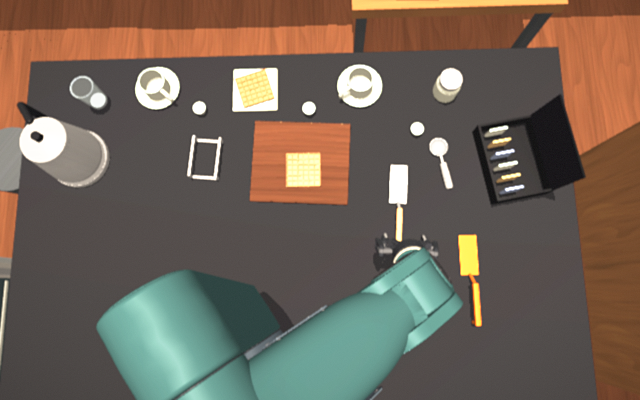

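The slab lies flat and dimpled side up at top px (303,169), and the spatula is free on the table at (399,205). Everything looks at rest, so I'll hand in.

```bash
python3 -c "
from rig import manip
print(manip.hand_in())"
```

```text
the job is handed in; nothing more can be done
None
```

The crispbread is on the board, dimpled side up, and the spatula is back on the table where it started. I handed the job in at about 38 s of the 61 s allowed.

- **How it went:** I slid the blade under the crispbread, lifted it off the rack and carried it level to the board. I then rolled the spatula to about 80° with the crispbread's lower edge on the board. A gentle sideways push tipped it over, with the gripper staying clear of it throughout.
- **Last checks:** In the final pictures the crispbread lies flat with its dimples up. I measured its centre about 26 mm from the board's centre, just after it tipped over (limit 75 mm). The spatula stands free on the table, well away from it.
- **What disagreed:** My first grasp closed on nothing, because the fingertips sit about 42 mm short of the reported TCP. Both the scene and wrist cameras showed this, so I corrected for it, and the second grasp held. After that grasp, the camera fit suggested the blade tip might be sagging about 2°; it caused no trouble.
- **Not confirmed:** The hand-in gives no verdict. I judged rest and flatness from the pictures only.

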